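# Release the push-latched tray of jar lids and park it under the shelf riser

## Robot

A 7-joint arm with a two-finger parallel gripper is mounted at the origin on a cart in front of the work surface, level with it; the furniture and walls round the work are solid. World frame = base frame: x ahead of the robot, y to its left, z up, the work surface at z = 0. Lengths are in m, angles in rad, forces in N, time in s.
With the tool pointing down it reaches from about 0.4 to 0.85 m from the base axis. Payload 4.5 kg.
Tool frame: the origin (TCP) lies on the centre line of the jaws, within the pads' length; the fingertips stand 17 mm ahead of it and the grasp point (between the pads) lies 2 mm behind it (r.tip_reach is the distance from the TCP to the fingertips, in m); z points along the fingers, y is the line along which they close (so a half turn about z gives the same grasp; the last joint's range is limited). The gripper opens to 88 mm and grips with 3 to 60 N. Pads are 18 mm wide; open, the fingers measure 123 mm over their backs; the gripper's body (75 mm by 187 mm) begins 45 mm behind the grasp point.
Start: joints at [-1.199, 0.689, -0.195, 1.565, 0.157, 0.902, -0.215], TCP at [0.207, 0.59, 0.256] pointing down, gripper open.
Joint ranges: [-3.01, 3.01], [-0.46, 2.08], [-1.47, 1.51], [0.13, 2.56], [-1, 4.14], [0.04, 2.09], [-2.66, 2.66]. Speed limits (rad/s): [2.57, 2.57, 3.14, 3.14, 3.14, 3.14, 3.14].

## Interface

Orientations are given as a unit quaternion [x, y, z, w].
In Python, from plant import r gives the robot as it stands.
- The arm moves only by the tool step_arm, never from a script. Its argument "steps" is a list of rows, each a list of 7 numbers: the shift along the tool's x, y, z in cm, then the turn, a rotation vector about the tool's x, y, z in degrees, then the gripper's target within -1 to 1 (shut at 1, half-way at 0, fully open at -1). A call has 1 to 8 rows; each row shifts and turns the commanded pose from where the row before left it, along the tool's axes as they then stand; what a row does not reach is not made up. A row lasts 1/8 s, in which the tool goes at most 62.5 mm and 10.7 degrees, less where a joint would pass 70% of its speed; a pose out of reach is approached as far as the arm can. A call with a gripper value outside its range is refused whole. The fingers move at their own pace and stop on an object; "force" is the grip in N (left out, the last holds). Time passes only in rows, so rows that do not move let the fingers close. It gives the time, the measured TCP pose, the force, the opening and the grip force at its end, in the units of the state.
- r.get_state(): the state, without advancing time (a new reading comes with each control period).
- r.snapshot(name): name is "scene" or "top" or "wrist"; returns a dict with "pixels" (420x560x3 uint8, red, green, blue), "fx", "fy", "cx", "cy" (pixels), "cam_to_world" (4x4, takes a point from camera to world coordinates). Camera axes: x right, y down, z forward; pixel columns grow to the right and rows downward; lengths in m; the calibration is good to about 2 mm. A picture is of the moment at which its call begins. There is no depth.
- r.finish_job(): hands the job in; it is judged then, once.
The state is a dict: "clock": time; "q": joint angles; "qd": joint speeds; "joint_torque": joint torques, N m; "tool_pos": TCP position; "eef_rot": TCP orientation; "contact_force": force on the tool from outside, world axes, zero at the start; "moment": the same for the moment, N m; "opening": opening from 0.0 (shut) to 1.0 (fully open); "finger_force": force on a finger pad.
Only numpy, scipy, OpenCV 4.12 (cv2) and the standard library are available. Lean on these libraries where they do the work, as an engineer would, in place of code of your own. Each camera call takes 0.05 s, during which the arm holds its last target. There are 200 camera calls.

## Task

The little tray of jar lids is held in the blue drying dock by a push latch: press its orange front in until the latch lets go, neither ramming nor wrenching it, so that the tray springs out; then take hold of it and draw it right out of the dock, level enough that the lids stay in. Run it, grey end first, in under the plywood shelf of the riser, never bumping it against the shelf's underside, until it is fully home against the rubber stop with its orange front left sticking out. Let go of it there, flat on the table, and leave the tape, timer and syringe where they are.

Things in the scene. Friction and masses are not known exactly. Their poses are not given: they have to be found in the camera images.
- dock: Blue drying dock fixed to the table: 84 mm wide (y), 190 mm deep (x), 76 mm high; mouth 64 mm wide facing the robot, under a black fascia whose lower edge is 41 mm up; no floor, the tray slides on the table. Two small feet stick out 12 mm at its sides near the back. Origin: on the table, middle of the mouth; +x goes straight in, z up.
- dock_latched (a point): Point on the table inside the dock, 55 mm behind the mouth: the tray's origin lies here when latched, 20 mm of its front standing out. The latch cannot be pulled open. Pressed straight in, the tray starts to move at about 11 N; the latch lets go after 10 mm (about 14 N) and a solid end stop follows within 2 mm: 20 to 25 N is firmly on it, 40 N is ramming.
- dock_sprung (a point): Point on the table 10 mm behind the mouth: about here (within 15 mm) lies the tray's origin after the latch has let go and the push is taken away, so that some 65 mm stand out. The spring (7 falling to 4 N) drives it out at once, up against the finger if that is still there. It is then free and can be drawn out. After too short a press it only returns to its latched place.
- tray: Loose tray, white with orange front panel and grey rear deck: 150 mm long (x), 58 mm wide (y), about 0.2 kg; sides 26 mm high, floor 4 mm, front panel 34 mm high, 6 mm thick, 58 mm wide. Two steel latch pieces on the deck reach 34 mm. Origin: centre of underside; x from orange front (-75 mm) to grey rear (+75 mm), z up. Once sprung out, grip it from above across its sides close behind the front.
- tray_front (a point): Middle of the tray's orange front face, 17 mm above its underside, 75 mm in front of the tray's origin.
- lid_a: Tinned jar lid, 43 mm across, 14 mm high, lying loose in the front half of the tray, open side up. Origin: centre of its underside.
- lid_b: Tinned jar lid like the other, lying loose in the middle of the tray. Origin: centre of its underside.
- riser: Riser fixed to the table: two dark steel cheeks, 76 mm apart, carry a plywood shelf; 160 mm deep (x), inside height 48 mm, no floor. A black rubber stop, 30 mm high, crosses the inside, its face 130 mm behind the front edge. Origin: on the table, middle of the open front edge; +x goes straight in under the shelf, z up.
- riser_top: The riser's plywood shelf, 160 mm deep, 126 mm wide, 12 mm thick, underside at 48 mm and top at 60 mm over the table; a closed culture dish 16 mm high stands on its rear part. Origin: middle of the front edge of its underside.
- riser_home (a point): Point on the table under the shelf, 55 mm behind the riser's front edge: the tray's origin lies here when it is home, its rear against the stop and its orange front 20 mm outside.
- label_tape: Bystander: roll of brown tape, 94 mm across, 25 mm high, lying loose. Origin: centre of its underside.
- timer: Bystander: small white timer with red key, 62 x 62 x 22 mm, loose. Origin: centre of its underside.
- syringe: Bystander: clear plastic syringe, 114 mm long, lying loose. Origin: centre of its underside.

How it is judged:
On the way, in this order (a step that is already met when the one before it is completed fails the run):
1. the tray is pressed into the dock, past its latched place by more than 6 mm (x of tray in the frame of dock above 0.061 m).
2. the latch has let go: the tray stands at least 30 mm further out of the dock than it was latched (x of tray in the frame of dock below 0.025 m), for 0.1 s.
3. the tray is drawn right out of the dock's mouth (x of tray in the frame of dock below -0.08 m), for 0.1 s.
At the end, for the whole second after the job is handed in: The tray lies flat on the table between the riser's cheeks, at rest, its grey rear within 9 mm of the rubber stop and its orange front outside; both lids lie flat inside it; the latch was released by pressing and the tray was drawn right out of the dock before (x of tray in the frame of riser between 0.046 and 0.064 m and y of tray in the frame of riser between -0.014 and 0.014 m and z of tray in the frame of riser between -0.004 and 0.006 m and x of tray_front in the frame of riser below 0 m and angle between the x axis of tray and the x axis of riser, either way round below 0.15 rad and angle between tray's own z axis and vertical below 0.06 rad and linear speed of tray below 0.01 m/s and x of lid_a in the frame of tray between -0.062 and 0.03 m and y of lid_a in the frame of tray between -0.02 and 0.02 m and z of lid_a in the frame of tray between -0.005 and 0.012 m and x of lid_b in the frame of tray between -0.062 and 0.03 m and y of lid_b in the frame of tray between -0.02 and 0.02 m and z of lid_b in the frame of tray between -0.005 and 0.012 m); the robot touches nothing.
It fails at once if the tray bumps the underside or edge of the plywood shelf (over 2 N) (contact force between tray and riser_top above 2 N).
It fails at once if the tray is rammed into or wrenched at the dock (over 50 N between them, spring included) (contact force between tray and dock above 50 N).
It fails at once if the tray is tipped by more than 0.5 rad (angle between tray's own z axis and vertical above 0.5 rad).
It fails at once if the tape, timer or syringe is shifted by more than 30 mm (distance of any of label_tape, timer, syringe from where it was at the start of the episode above 0.03 m).
It also fails if it takes over 64 s, if anything falls off the work surface, if the arm or the gripper's body presses on something with over 40 N, if the wrist force passes 120 N, or if a joint passes its speed limit or range.

## Working session

There is one attempt and no reset: what is moved stays moved. The work goes in short steps, Python scripts to look and compute and a tool call to move; the robot and the scene stay as the last step left them, time stands still between calls to the robot, and variables do not carry over. Pictures are saved under pics/ and viewed, at most 12 in all, crops included, and the job is handed in when it is done.

Besides the shell and the picture viewer there is one more tool, called by a JSON object that holds its "api" and its "payload", one argument or row to a line. step_arm: Moves the arm, as the interface text tells. Its arguments: {"type":"object","properties":{"steps":{"type":"array","items":{"type":"array","items":{"type":"number"}}},"force":{"type":"number"}},"required":["steps"]}

```bash
mkdir -p pics; ls
cat > h.py <<'E'
import numpy as np, cv2
from plant import r
from scipy.spatial.transform import Rotation as R
def snap(n,save=None):
    s=r.snapshot(n)
    if save: cv2.imwrite('pics/'+save,np.ascontiguousarray(s['pixels'][:,:,::-1]))
    return s
def ray(s,u,v,z):
    T=np.array(s['cam_to_world']); d=T[:3,:3]@np.array([(u-s['cx'])/s['fx'],(v-s['cy'])/s['fy'],1]); o=T[:3,3]
    return o+d*(z-o[2])/d[2]
E
python3 - <<'E'
from h import *
for n in("top","scene"):
    s=snap(n,n+'0.png'); print(n,np.round(s['cam_to_world'],3).tolist(),s['fx'],s['cx'],s['cy'])
st=r.get_state(); print(st)
E
```

```text
pics
top [[0.007, -0.985, 0.174, 0.326], [-1.0, -0.003, 0.026, -0.063], [-0.025, -0.175, -0.984, 1.264], [0.0, 0.0, 0.0, 1.0]] 435.59705700645515 278.02807403234056 204.1652300812891
scene [[0.555, -0.62, 0.554, -0.185], [-0.832, -0.414, 0.37, -0.505], [0.0, -0.666, -0.746, 1.021], [0.0, 0.0, 0.0, 1.0]] 381.871164784593 277.7424345910109 208.00933736421982
{'clock': 0.1, 'q': array([-1.19922153,  0.68988408, -0.19452312,  1.56624084,  0.15730928,
        0.90246889, -0.21508774]), 'qd': array([ 0.00037807, -0.00037411,  0.00151227, -0.00238752, -0.00015406,
        0.00017902,  0.00063662]), 'joint_torque': array([-3.28386923e-03, -5.28503609e+01, -1.27161250e+00, -1.53838867e+01,
       -5.26147429e-02,  2.02997646e-03,  3.36422397e-05]), 'tool_pos': array([0.20697998, 0.58916968, 0.25500007]), 'eef_rot': array([ 1.68037930e-01,  9.85780202e-01, -8.01188562e-04, -7.55976686e-05]), 'contact_force': array([-0.28852106, -0.32602088, -0.17646735]), 'moment': array([-0.00313886, -0.01721218,  0.02908383]), 'finger_force': 0.0, 'opening': 1.001145940038187}
```

View pics/top0.png

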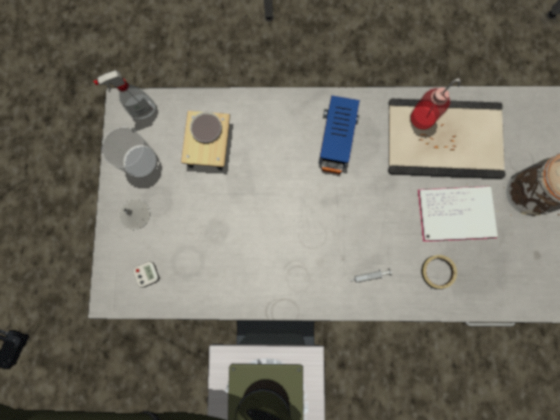

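View pics/scene0.png

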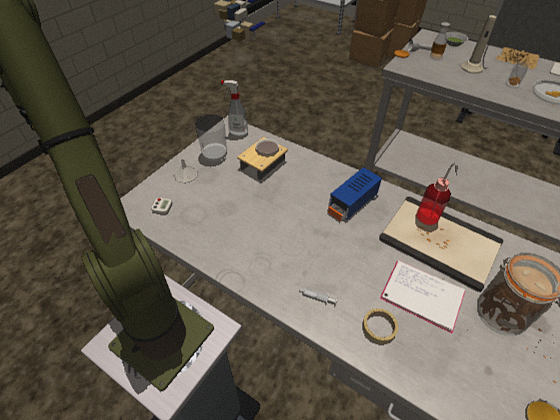

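The top view shows the blue dock at about (340,133) with the orange front at (332,170). The plywood shelf is at (206,138), its front edge around row 164. The timer (146,274), syringe (373,276) and tape (438,271) are all out of the way.

Run:
```python
from h import *
def run(n,boxes):
    s=snap(n); hsv=cv2.cvtColor(s['pixels'],cv2.COLOR_RGB2HSV)
    for name,lo,hi,z,(x0,y0,x1,y1) in boxes:
        m=cv2.inRange(hsv,np.array(lo),np.array(hi)); k=np.zeros_like(m); k[y0:y1,x0:x1]=m[y0:y1,x0:x1]
        k=cv2.morphologyEx(k,cv2.MORPH_CLOSE,np.ones((7,7)))if name!='orange' else k
        c=max(cv2.findContours(k,0,2)[0],key=cv2.contourArea)
        print(n,name,cv2.contourArea(c))
        # project contour to the plane, then rect
        P=np.array([ray(s,u,v,z)[:2] for u,v in c[:,0]],np.float32)
        rc=cv2.minAreaRect(P*1000); print(' rect',np.round(rc[0],1),np.round(rc[1],1),round(rc[2],1),'box',np.round(cv2.boxPoints(rc)).tolist())
run('top',[('blue',(100,120,40),(130,255,255),.076,(315,90,365,175)),('ply',(12,60,100),(30,255,255),.060,(175,105,235,172)),('orange',(3,130,80),(16,255,255),.034,(315,155,350,180))])
run('scene',[('ply',(12,60,100),(30,255,255),.060,(230,130,300,180)),('orange',(3,130,80),(16,255,255),.02,(315,195,350,225))])
s=snap('top');cv2.imwrite('pics/c.png',cv2.resize(s['pixels'][90:185,170:370,::-1],None,fx=4,fy=4,interpolation=cv2.INTER_CUBIC))
```

```text
top blue 1658.5
 rect [ 754.9 -204.5] [ 82.  189.1] 79.3 box [[654.0, -227.0], [840.0, -262.0], [855.0, -182.0], [670.0, -147.0]]
top ply 1424.0
 rect [732.8 179.6] [127.9 161.6] 85.3 box [[647.0, 123.0], [808.0, 109.0], [819.0, 237.0], [658.0, 250.0]]
top orange 44.5
 rect [ 646.4 -183.9] [52.7 11.3] 80.3 box [[636.0, -209.0], [648.0, -211.0], [656.0, -159.0], [645.0, -157.0]]
scene ply 704.0
 rect [733.7 181.3] [130.3 165.3] 85.4 box [[646.0, 123.0], [811.0, 110.0], [821.0, 240.0], [656.0, 253.0]]
scene orange 84.0
 rect [ 648.7 -184.6] [67.8 29. ] 79.4 box [[628.0, -215.0], [657.0, -221.0], [669.0, -154.0], [641.0, -149.0]]
```

View pics/c.png

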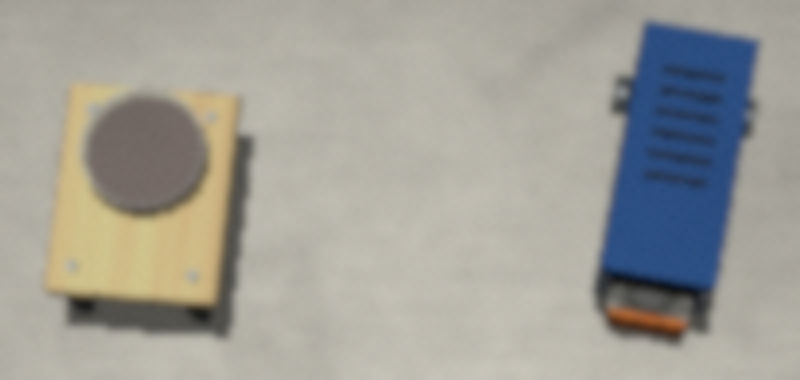

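The crop confirms the rectangles, and the sizes match what was given (dock 82x189 mm, shelf 128x162 mm). The mouth is at about (0.662,-0.187) with yaw -10.7°. The riser front is at (0.652,0.187) with yaw -4.8°. Now I'll move towards the dock with the gripper shut.

{"api": "step_arm", "payload": {
  "steps": [
    [-3.8, -3.7, 0, 0, 0, 0, 1],
    [-3.8, -3.7, 0, 0, 0, 0, 1],
    [-3.8, -3.7, 0, 0, 0, 0, 1],
    [-3.8, -3.7, 0, 0, 0, 0, 1],
    [-3.8, -3.7, 0, 0, 0, 0, 1],
    [-3.8, -3.7, 0, 0, 0, 0, 1],
    [-3.8, -3.7, 0, 0, 0, 0, 1],
    [-3.8, -3.7, 0, 0, 0, 0, 1]
  ]
}}

```text
clock: 1.25
tool_pos: [0.3966, 0.2082, 0.2559]
eef_rot: [0.168, 0.986, 0.0, 0.0]
contact_force: [0.0, 0.5, 0.5]
opening: 0.116
finger_force: 0.0
```

{"api": "step_arm", "payload": {
  "steps": [
    [-3.8, -3.7, 0, 0, 0, 0, 1],
    [-3.8, -3.7, 0, 0, 0, 0, 1],
    [-3.8, -3.7, 0, 0, 0, 0, 1],
    [-3.8, -3.7, 0, 0, 0, 0, 1],
    [-3.8, -3.7, 0, 0, 0, 0, 1],
    [-3.8, -3.7, 0, 0, 0, 0, 1],
    [-3.8, -3.7, 0, 0, 0, 0, 1],
    [-3.8, -3.7, 0, 0, 0, 0, 1]
  ]
}}

```text
clock: 2.25
tool_pos: [0.5852, -0.1719, 0.2557]
eef_rot: [0.168, 0.986, 0.0, 0.0]
contact_force: [1.4, 0.8, 0.4]
opening: 0.004
finger_force: 0.0
```

{"api": "step_arm", "payload": {
  "steps": [
    [0, 0, 0, 0, 0, -8.6, 1],
    [0, 0, 0, 0, 0, 0, 1],
    [0, 0, 0, 0, 0, 0, 1]
  ]
}}

```text
clock: 2.62
tool_pos: [0.5844, -0.1693, 0.2557]
eef_rot: [0.094, 0.996, 0.0, -0.0]
contact_force: [0.3, 0.6, -0.4]
opening: 0.004
finger_force: 0.0
```

Run:
```python
from h import *
s=snap('wrist','w1.png'); print(np.round(s['cam_to_world'],3).tolist(),s['fx'],s['cx'],s['cy']); print(r.get_state()['tool_pos'],r.get_state()['eef_rot'],r.get_state()['contact_force'])
```

```text
[[0.187, 0.942, 0.277, 0.512], [0.982, -0.18, -0.052, -0.156], [0.0, 0.282, -0.959, 0.385], [0.0, 0.0, 0.0, 1.0]] 340.83446512034465 280.1889743911263 206.308570977396
[ 0.58445998 -0.16926798  0.2558209 ] [ 9.38442800e-02  9.95586855e-01  2.35834670e-04 -9.51519759e-05] [0.49286541 0.09097667 0.24545224]
```

View pics/w1.png

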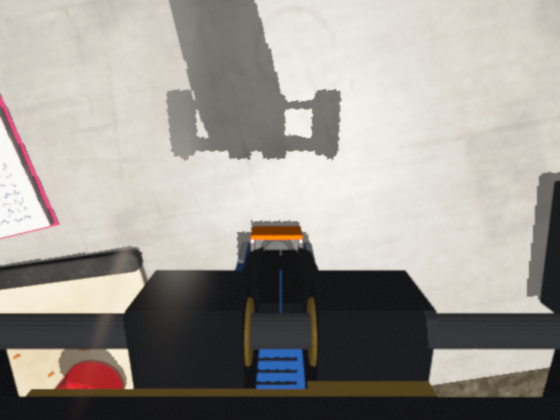

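The wrist view shows the orange front at about (251–301, 226–240), square to the image and just ahead of the fingers.

Run:
```python
from h import *
s=snap('wrist'); hsv=cv2.cvtColor(s['pixels'],cv2.COLOR_RGB2HSV)
m=cv2.inRange(hsv,np.array((3,150,80)),np.array((18,255,255))); m[:215]=0;m[255:]=0;m[:,:235]=0;m[:,320:]=0
ys,xs=np.nonzero(m);print(xs.min(),xs.max(),ys.min(),ys.max())
for x in range(250,304,6):
    v=ys[xs==x]
    if len(v): print(x,v.min(),v.max(),np.round(s['pixels'][v.min():v.max()+1,x].sum(1)).tolist())
ye=lambda f:0
for v,z in((ys.min(),0.0),(ys.min(),.034),(ys.max()+1,.034)):
    print(v,z,np.round(ray(s,xs.min(),v,z),4),np.round(ray(s,xs.max()+1,v,z),4))
```

```text
250 302 226 239
250 236 237 [343, 359]
256 226 239 [215, 167, 160, 160, 167, 164, 163, 170, 221, 319, 383, 411, 435, 478]
262 226 239 [220, 156, 163, 166, 162, 162, 158, 172, 214, 295, 363, 405, 435, 479]
268 226 239 [215, 170, 160, 163, 164, 163, 170, 170, 222, 319, 381, 408, 430, 451]
274 226 239 [216, 163, 161, 167, 166, 167, 165, 177, 226, 320, 379, 407, 418, 432]
280 226 239 [220, 161, 165, 163, 167, 164, 161, 170, 222, 318, 384, 405, 414, 429]
286 226 239 [214, 170, 159, 157, 158, 166, 165, 169, 221, 320, 383, 412, 418, 438]
292 226 239 [217, 165, 167, 163, 169, 161, 166, 169, 224, 322, 389, 416, 430, 470]
298 227 239 [170, 173, 165, 169, 162, 167, 172, 222, 323, 389, 420, 420, 436]
226 0.0 [ 0.641  -0.2176  0.    ] [ 0.6528 -0.1552  0.    ]
226 0.034 [ 0.6296 -0.2122  0.034 ] [ 0.6404 -0.1553  0.034 ]
240 0.034 [ 0.6457 -0.2157  0.034 ] [ 0.6566 -0.1581  0.034 ]
```

{"api": "step_arm", "payload": {
  "steps": [
    [0, -0.45, 4, 0, 0, 0, 1],
    [0, 0, 4, 0, 0, 0, 1],
    [0, 0, 4, 0, 0, 0, 1],
    [0, 0, 3.5, 0, 0, 0, 1],
    [0, 0, 0, 0, -10, 0, 1],
    [0, 0, 0, 0, -10, 0, 1],
    [0, 0, 0, 0, -10, 0, 1],
    [0, 0, 0, 0, 0, 0, 1]
  ]
}}

```text
clock: 3.72
tool_pos: [0.5694, -0.1936, 0.0944]
eef_rot: [0.097, 0.99, -0.043, 0.091]
contact_force: [0.2, 0.1, -0.2]
opening: 0.008
finger_force: 0.0
```

{"api": "step_arm", "payload": {
  "steps": [
    [1.2, 0, 2.08, 0, 0, 0, 1],
    [1.2, 0, 2.08, 0, 0, 0, 1],
    [1.2, 0, 2.08, 0, 0, 0, 1],
    [0, 0, 0, 0, 0, 0, 1],
    [0, 0, 0, 0, 0, 0, 1]
  ]
}}

```text
clock: 4.35
tool_pos: [0.5466, -0.1935, 0.0376]
eef_rot: [0.098, 0.991, -0.043, 0.084]
contact_force: [0.5, 0.0, 0.3]
opening: 0.007
finger_force: 0.0
```

Run:
```python
from h import *
s=snap('wrist','w2.png'); st=r.get_state();print(st['tool_pos'],R.from_quat(st['eef_rot']).as_matrix().round(3).tolist(),st['contact_force'])
p=st['tool_pos'][:2]-[.645,-.1855]
print('fwd',p@[.9826,-.1857],'lat',p@[.1857,.9826])
```

```text
[ 0.54661534 -0.19364314  0.03778904] [[-0.967, 0.201, 0.158], [0.186, 0.977, -0.102], [-0.175, -0.069, -0.982]] [ 0.17324557 -1.3917967  -0.16613853]
fwd -0.0951605860418705 lat -0.026271478009947755
```

View pics/w2.png

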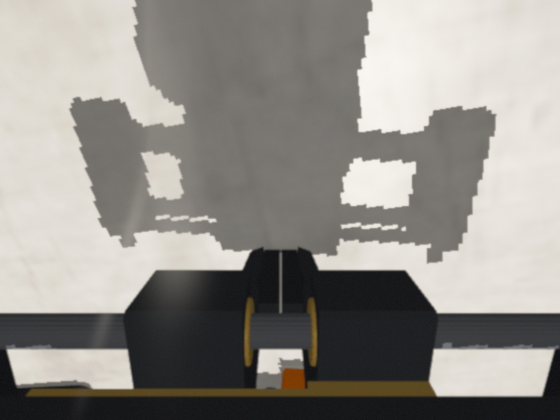

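The tilt stalled at about 10°, and the tool drifted sideways, so a joint limit seems to be in play. The orange front now shows at (292,379). I'll check the joints.

```bash
python3 -c "
from h import *
print(r.get_state()['q'].round(3))"
```

```text
[ 0.267  0.938 -0.067  2.006  1.4    0.118  0.219]
```

```bash
cat >> h.py <<'E'
def plan(pos,yaw):
    "tool-frame shift (cm) and turn (deg) to upright pose with tool x at yaw deg"
    st=r.get_state(); A=R.from_quat(st['eef_rot']); y=np.radians(yaw)
    x=np.array([np.cos(y),np.sin(y),0]); z=np.array([0,0,-1.]); B=R.from_matrix(np.c_[x,np.cross(z,x),z])
    print('shift cm',(A.inv().apply(np.array(pos)-st['tool_pos'])*100).round(2),'turn',np.degrees((A.inv()*B).as_rotvec()).round(2),'| in target frame',(B.inv().apply(np.array(pos)-st['tool_pos'])*100).round(2))
    print('q',st['q'].round(3),'F',st['contact_force'].round(2),'pos',st['tool_pos'].round(4))
E
python3 - <<'E'
from h import *
f=np.array([.9826,-.1857]); p=np.array([.645,-.1855])-f*.049
plan([*p,.12],169.3)
E
```

```text
shift cm [-5.97  2.12 -7.46] turn [-4.03 10.04 -0.55] | in target frame [-4.62  2.63 -8.22]
q [ 0.267  0.938 -0.067  2.006  1.4    0.118  0.219] F [ 0.17 -1.39 -0.17] pos [ 0.5466 -0.1936  0.0378]
```

{"api": "step_arm", "payload": {
  "steps": [
    [0, 0, -3, 0, 0, 0, 1],
    [-2, 0.7, -3, 0, 0, 0, 1],
    [-4, 1.4, -1.5, -1, 3, 0, 1],
    [0, 0, 0, -1.5, 3.5, -0.3, 1],
    [0, 0, 0, -1.5, 3.5, -0.3, 1],
    [0, 0, 0, 0, 0, 0, 1],
    [0, 0, 0, 0, 0, 0, 1]
  ]
}}

```text
clock: 5.28
tool_pos: [0.5956, -0.1762, 0.1197]
eef_rot: [0.092, 0.996, -0.0, -0.001]
contact_force: [-0.1, -0.1, 0.2]
opening: 0.005
finger_force: 0.0
```

Run:
```python
from h import *
f=np.array([.9826,-.1857]); p=np.array([.645,-.1855])-f*.049
plan([*p,.12],169.3)
```

```text
shift cm [-0.13  0.   -0.03] turn [-0.04 -0.06  0.1 ] | in target frame [-0.13  0.   -0.03]
q [ 0.545  0.927 -0.619  1.669  0.716  0.787  0.975] F [-0.11 -0.13  0.24] pos [ 0.5956 -0.1762  0.1197]
```

{"api": "step_arm", "payload": {
  "steps": [
    [0, 0, 2.8, 0, 0, 0, 1],
    [0, 0, 2.8, 0, 0, 0, 1],
    [0, 0, 2.65, 0, 0, 0, 1],
    [0, 0, 0, 0, 0, 0, 1],
    [0, 0, 0, 0, 0, 0, 1]
  ]
}}

```text
clock: 5.9
tool_pos: [0.5963, -0.1763, 0.0381]
eef_rot: [0.092, 0.996, -0.0, -0.0]
contact_force: [0.6, -0.5, -0.1]
opening: 0.001
finger_force: 0.0
```

Run:
```python
from h import *
f=np.array([.9826,-.1857]); p=np.array([.645,-.1855])-f*.009
plan([*p,.037],169.3)
s=snap('wrist','w3.png')
```

```text
shift cm [-4.05 -0.01  0.11] turn [-0.05 -0.    0.12] | in target frame [-4.05 -0.01  0.11]
q [ 0.503  1.038 -0.537  1.688  0.813  0.654  0.897] F [ 0.62 -0.45 -0.14] pos [ 0.5963 -0.1763  0.0381]
```

View pics/w3.png

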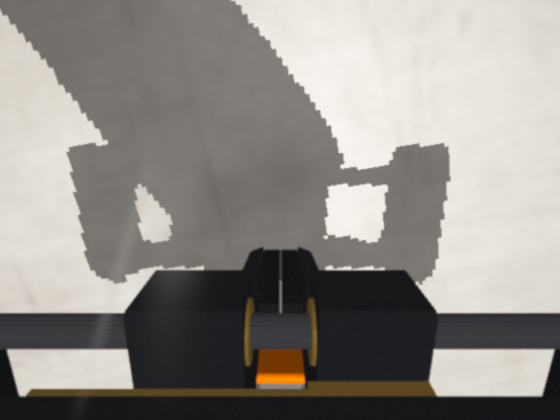

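The orange front is centred in the view (257–304), with the fingers in line with it. Advancing.

{"api": "step_arm", "payload": {
  "steps": [
    [-1.2, 0, 0, 0, 0, 0, 1],
    [-1.2, 0, 0, 0, 0, 0, 1],
    [-0.6, 0, 0, 0, 0, 0, 1],
    [-0.3, 0, 0, 0, 0, 0, 1],
    [-0.2, 0, 0, 0, 0, 0, 1],
    [0, 0, 0, 0, 0, 0, 1]
  ]
}}

```text
clock: 6.7
tool_pos: [0.6301, -0.1832, 0.0371]
eef_rot: [0.093, 0.996, -0.001, -0.001]
contact_force: [-0.3, 0.1, -0.7]
opening: 0.005
finger_force: 0.0
```

{"api": "step_arm", "payload": {
  "steps": [
    [-0.2, 0, 0, 0, 0, 0, 1],
    [-0.2, 0, 0, 0, 0, 0, 1],
    [-0.2, 0, 0, 0, 0, 0, 1],
    [0, 0, 0, 0, 0, 0, 1]
  ]
}}

```text
clock: 7.2
tool_pos: [0.6354, -0.1842, 0.0368]
eef_rot: [0.093, 0.996, -0.001, -0.002]
contact_force: [-3.3, 0.7, 1.8]
opening: 0.006
finger_force: 1.5
```

{"api": "step_arm", "payload": {
  "steps": [
    [-0.2, 0, 0, 0, 0, 0, 1],
    [-0.2, 0, 0, 0, 0, 0, 1],
    [-0.2, 0, 0, 0, 0, 0, 1],
    [0, 0, 0, 0, 0, 0, 1]
  ]
}}

```text
clock: 7.7
tool_pos: [0.6375, -0.1847, 0.0367]
eef_rot: [0.092, 0.996, -0.001, -0.006]
contact_force: [-11.8, 2.1, 9.2]
opening: 0.007
finger_force: 6.1
```

{"api": "step_arm", "payload": {
  "steps": [
    [-0.2, 0, 0, 0, 0, 0, 1],
    [-0.2, 0, 0, 0, 0, 0, 1],
    [0, 0, 0, 0, 0, 0, 1]
  ]
}}

```text
clock: 8.07
tool_pos: [0.6405, -0.1853, 0.0366]
eef_rot: [0.092, 0.996, -0.001, -0.007]
contact_force: [-14.5, 3.7, 12.1]
opening: 0.001
finger_force: 7.2
```

{"api": "step_arm", "payload": {
  "steps": [
    [-0.2, 0, -0.15, 0, 0, 0, 1],
    [-0.2, 0, 0, 0, 0, 0, 1],
    [0, 0, 0, 0, 0, 0, 1]
  ]
}}

```text
clock: 8.45
tool_pos: [0.6446, -0.1863, 0.0367]
eef_rot: [0.092, 0.996, -0.001, -0.007]
contact_force: [-10.6, 2.1, 2.1]
opening: 0.005
finger_force: 5.3
```

Run:
```python
from h import *
s=snap('scene'); cv2.imwrite('pics/s2.png',cv2.resize(s['pixels'][150:270,270:430,::-1],None,fx=5,fy=5,interpolation=cv2.INTER_CUBIC))
st=r.get_state();print(st['contact_force'],st['moment'],st['tool_pos'])
```

```text
[-11.18330357   2.72829849   2.57689932] [ 0.4195512   2.05316193 -0.01162434] [ 0.64467005 -0.18631044  0.03675862]
```

View pics/s2.png

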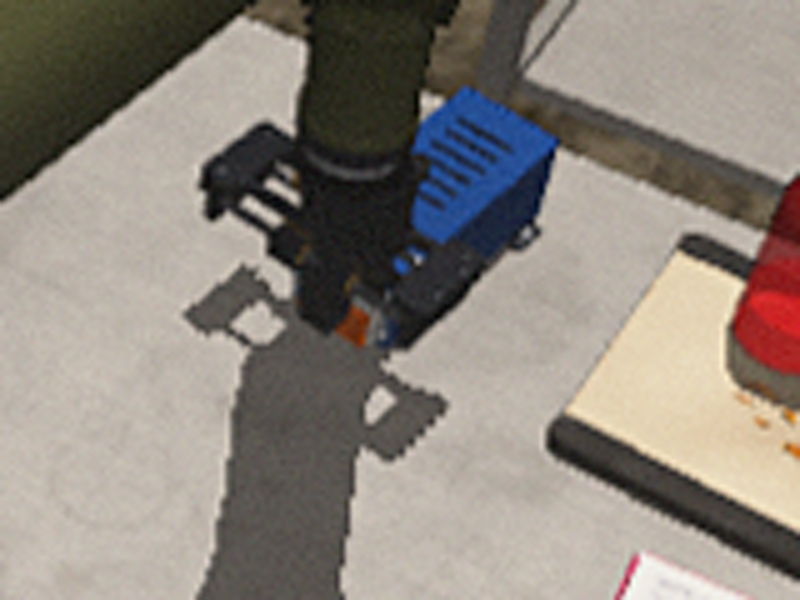

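The scene view shows the gripper just above the dock mouth and pressing the orange front at about (350,325) in the crop. The tray is moving in, and the vertical load was friction and has eased.

{"api": "step_arm", "payload": {
  "steps": [
    [-0.2, 0, -0.05, 0, 0, 0, 1],
    [-0.1, 0, 0, 0, 0, 0, 1],
    [0, 0, 0, 0, 0, 0, 1]
  ]
}}

```text
clock: 8.88
tool_pos: [0.6468, -0.1866, 0.0368]
eef_rot: [0.092, 0.996, -0.001, -0.007]
contact_force: [-11.0, 2.8, 1.4]
opening: 0.006
finger_force: 5.8
```

{"api": "step_arm", "payload": {
  "steps": [
    [-0.2, 0, 0, 0, 0, 0, 1],
    [0, 0, 0, 0, 0, 0, 1]
  ]
}}

```text
clock: 9.12
tool_pos: [0.647, -0.1866, 0.0368]
eef_rot: [0.092, 0.996, -0.001, -0.009]
contact_force: [-15.8, 3.7, 5.5]
opening: 0.0
finger_force: 8.1
```

{"api": "step_arm", "payload": {
  "steps": [
    [-0.2, 0, 0, 0, 0, 0, 1],
    [0, 0, 0, 0, 0, 0, 1],
    [0, 0, 0, 0, 0, 0, 1]
  ]
}}

```text
clock: 9.5
tool_pos: [0.647, -0.1866, 0.0368]
eef_rot: [0.092, 0.996, -0.001, -0.011]
contact_force: [-20.5, 3.6, 10.4]
opening: 0.009
finger_force: 10.5
```

{"api": "step_arm", "payload": {
  "steps": [
    [0.8, 0, 0, 0, 0, 0, 1],
    [1, 0, 0, 0, 0, 0, 1],
    [1.2, 0, 0, 0, 0, 0, 1],
    [1.5, 0, 0, 0, 0, 0, 1],
    [2, 0, 0, 0, 0, 0, 1],
    [2.5, 0, 0, 0, 0, 0, 1],
    [2, 0, 0, 0, 0, 0, 1],
    [0, 0, 0, 0, 0, 0, 1]
  ]
}}

```text
clock: 10.5
tool_pos: [0.5481, -0.1679, 0.0392]
eef_rot: [0.092, 0.996, -0.001, -0.001]
contact_force: [0.7, -0.3, -0.2]
opening: 0.002
finger_force: 0.0
```

{"api": "step_arm", "payload": {
  "steps": [
    [0, 0, -4, 0, 0, 0, 0],
    [0, 0, -4, 0, 0, 0, 0],
    [0, 0, -4, 0, 0, 0, 0],
    [0, 0, 0, 0, 0, 0, 0],
    [0, 0, 0, 0, 0, 0, 0]
  ]
}}

```text
clock: 11.12
tool_pos: [0.5495, -0.1682, 0.1588]
eef_rot: [0.093, 0.996, -0.0, -0.0]
contact_force: [-0.5, 0.4, -0.4]
opening: 0.497
finger_force: 0.0
```

Run:
```python
from h import *
s=snap('wrist','w4.png'); st=r.get_state(); print(st['tool_pos'],st['opening'],st['q'].round(2))
```

```text
[ 0.54886479 -0.16806333  0.15824928] 0.4980674402438434 [ 0.58  0.83 -0.65  1.79  0.69  0.76  0.95]
```

View pics/w4.png

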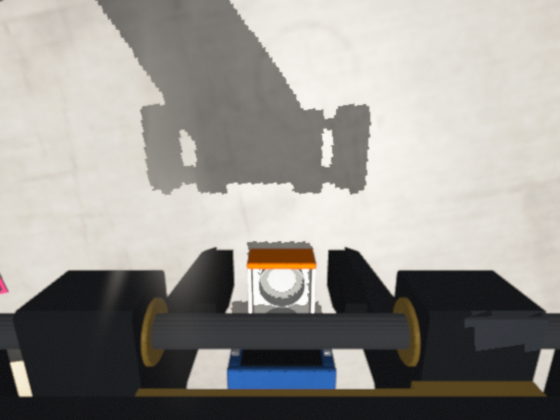

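The tray has sprung out: the orange front is at about (248–316, 249–268), with a lid visible behind it. Next is its exact position.

```bash
cat >> h.py <<'E'
def front(save=None,r0=0,r1=300):
    s=snap('wrist',save); hsv=cv2.cvtColor(s['pixels'],cv2.COLOR_RGB2HSV)
    m=cv2.inRange(hsv,np.array((3,150,70)),np.array((18,255,255))); m[:r0]=0; m[r1:]=0; m[:,:200]=0; m[:,360:]=0
    c=max(cv2.findContours(m,0,2)[0],key=cv2.contourArea); x,y,w,h=cv2.boundingRect(c); g=s['pixels'].sum(2)
    P=[np.array([ray(s,u,v,z)[:2] for u in (x,x+w)]) for v,z in((y,0),(y+h,.034))]
    for p in P: d=p[1]-p[0]; print('mid',p.mean(0).round(4),'width',np.hypot(*d).round(4),'normal yaw',np.degrees(np.arctan2(-d[0],d[1])).round(2))
    print('box',x,y,w,h)
E
python3 - <<'E'
from h import *
front(r0=235)
E
```

```text
mid [ 0.6006 -0.1776] width 0.0631 normal yaw -10.6
mid [ 0.6043 -0.1784] width 0.0567 normal yaw -10.59
box 247 250 69 21
```

Run:
```python
from h import *
plan([.6172,-.1808,.022],169.4)
```

```text
shift cm [-7.02  0.02 13.58] turn [-0.06 -0.16 -0.04] | in target frame [-6.98 -0.   13.6 ]
q [ 0.582  0.827 -0.645  1.795  0.695  0.765  0.953] F [ 0.11  0.47 -0.04] pos [ 0.5486 -0.1679  0.158 ]
```

{"api": "step_arm", "payload": {
  "steps": [
    [-3.5, 0, 0, 0, 0, 0, -1],
    [-3.5, 0, 0, 0, 0, 0, -1],
    [0, 0, 3, 0, 0, 0, -1],
    [0, 0, 3, 0, 0, 0, -1],
    [0, 0, 3, 0, 0, 0, -1],
    [0, 0, 2.5, 0, 0, 0, -1],
    [0, 0, 2, 0, 0, 0, -1],
    [0, 0, 0, 0, 0, 0, -1]
  ]
}}

```text
clock: 12.22
tool_pos: [0.6161, -0.1806, 0.0219]
eef_rot: [0.092, 0.996, -0.0, -0.003]
contact_force: [-0.3, 0.8, 0.8]
opening: 0.998
finger_force: 0.0
```

{"api": "step_arm", "payload": {
  "force": 12,
  "steps": [
    [0, 0, 0, 0, 0, 0, 0],
    [0, 0, 0, 0, 0, 0, 0.3],
    [0, 0, 0, 0, 0, 0, 0.4],
    [0, 0, 0, 0, 0, 0, 0.5],
    [0, 0, 0, 0, 0, 0, 0.6],
    [0, 0, 0, 0, 0, 0, 0.6]
  ]
}}

```text
clock: 12.98
tool_pos: [0.6179, -0.181, 0.0248]
eef_rot: [0.093, 0.996, -0.001, -0.0]
contact_force: [-1.7, -0.1, 5.2]
opening: 0.659
finger_force: 12.0
```

{"api": "step_arm", "payload": {
  "steps": [
    [0.5, 0, -0.15, 0, 0, 0, 0.6],
    [1, 0, 0, 0, 0, 0, 0.6],
    [1, 0, 0, 0, 0, 0, 0.6],
    [1, 0, 0, 0, 0, 0, 0.6],
    [1, 0, 0, 0, 0, 0, 0.6],
    [1, 0, 0, 0, 0, 0, 0.6],
    [1, 0, 0, 0, 0, 0, 0.6],
    [1, 0, 0, 0, 0, 0, 0.6]
  ]
}}

```text
clock: 13.98
tool_pos: [0.5431, -0.1669, 0.0256]
eef_rot: [0.093, 0.996, -0.0, -0.001]
contact_force: [1.0, -0.2, -3.4]
opening: 0.653
finger_force: 12.0
```

{"api": "step_arm", "payload": {
  "steps": [
    [1, 0, 0, 0, 0, 0, 0.6],
    [1, 0, 0, 0, 0, 0, 0.6],
    [1, 0, 0, 0, 0, 0, 0.6],
    [1, 0, 0, 0, 0, 0, 0.6],
    [1, 0, 0, 0, 0, 0, 0.6],
    [1, 0, 0, 0, 0, 0, 0.6],
    [0.5, 0, 0, 0, 0, 0, 0.6],
    [0, 0, 0, 0, 0, 0, 0.6]
  ]
}}

```text
clock: 14.98
tool_pos: [0.4794, -0.1549, 0.0257]
eef_rot: [0.092, 0.996, -0.001, -0.001]
contact_force: [-0.4, 0.1, -1.2]
opening: 0.656
finger_force: 12.0
```

Run:
```python
from h import *
plan([.44,0.1,.03],169.4); s=snap('scene')
cv2.imwrite('pics/s3.png',cv2.resize(s['pixels'][130:310,210:450,::-1],None,fx=3.3,fy=3.3,interpolation=cv2.INTER_CUBIC)); print(r.get_state()['opening'],r.get_state()['finger_force'])
```

```text
shift cm [ 8.57 24.33 -0.45] turn [-0.09 -0.11 -0.  ] | in target frame [ 8.56 24.33 -0.43]
q [ 0.409  0.957 -0.312  2.054  1.035  0.298  0.596] F [-0.39  0.13 -1.18] pos [ 0.4794 -0.1549  0.0257]
0.6581499219567234 11.99671984068118
```

View pics/s3.png

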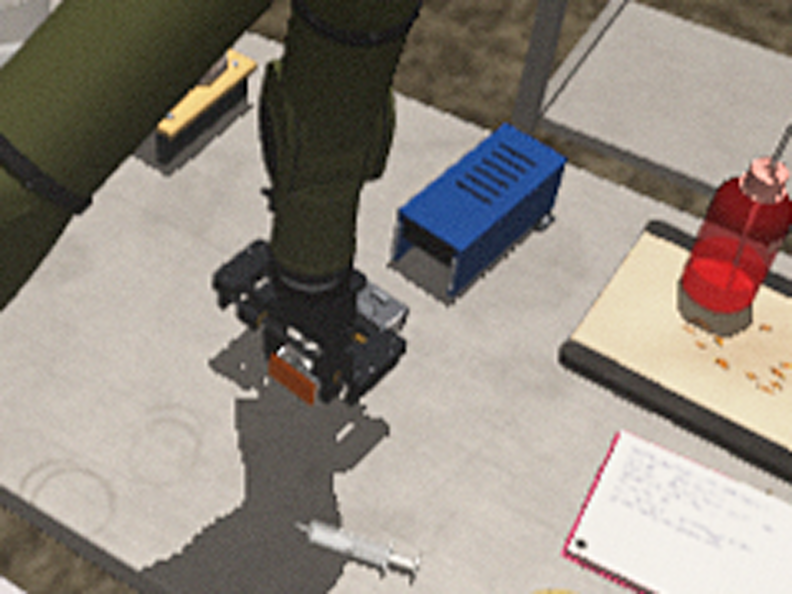

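The tray is fully out, level and held behind its orange front (crop 290,375), and the dock is empty. I'll slide it along the table over to the riser.

{"api": "step_arm", "payload": {
  "force": 20,
  "steps": [
    [0, 0.8, 0, 0, 0, 0, 0.7],
    [-0.2, 1.6, 0, 0, 0, 0, 0.7],
    [-0.3, 2.4, 0, 0, 0, 0, 0.7],
    [-0.3, 2.7, 0, 0, 0, 0, 0.7],
    [-0.3, 2.7, 0, 0, 0, 0, 0.7],
    [-0.3, 2.7, 0, 0, 0, 0, 0.7],
    [-0.3, 2.7, 0, 0, 0, 0, 0.7],
    [0, 2.7, 0, 0, 0, 0, 0.7]
  ]
}}

```text
clock: 16.02
tool_pos: [0.531, 0.0243, 0.0255]
eef_rot: [0.092, 0.996, 0.0, -0.0]
contact_force: [0.2, -0.2, -1.9]
opening: 0.659
finger_force: 20.0
```

{"api": "step_arm", "payload": {
  "steps": [
    [0.8, 2.7, 0, 0, 0, -1, 0.7],
    [1.2, 2.7, 0, 0, 0, -1, 0.7],
    [1.2, 2.7, 0, 0, 0, -1, 0.7],
    [1.2, 2.7, 0, 0, 0, -1, 0.7],
    [1.2, 2.4, 0, 0, 0, -1, 0.7],
    [0.8, 1.6, 0, 0, 0, -0.8, 0.7],
    [0.4, 0.8, 0, 0, 0, 0, 0.7],
    [0, 0, 0, 0, 0, 0, 0.7]
  ]
}}

```text
clock: 17.02
tool_pos: [0.4851, 0.1862, 0.0254]
eef_rot: [0.042, 0.999, -0.0, -0.001]
contact_force: [-0.4, 0.6, -1.7]
opening: 0.658
finger_force: 20.0
```

Run:
```python
from h import *
plan([.481,.201,.0255],175.2); print(r.get_state()['eef_rot'],r.get_state()['opening'])
s=snap('top'); cv2.imwrite('pics/t2.png',cv2.resize(s['pixels'][100:250,150:350,::-1],None,fx=4,fy=4,interpolation=cv2.INTER_CUBIC))
```

```text
shift cm [ 0.53  1.44 -0.01] turn [-0.02 -0.07  0.04] | in target frame [ 0.53  1.44 -0.01]
q [-0.274  0.962 -0.301  2.008  0.912  0.312  0.149] F [-0.45  0.59 -1.66] pos [0.4851 0.1862 0.0254]
[ 4.15406657e-02  9.99136601e-01 -1.43165349e-04 -6.36515982e-04] 0.6582423330097481
```

View pics/t2.png

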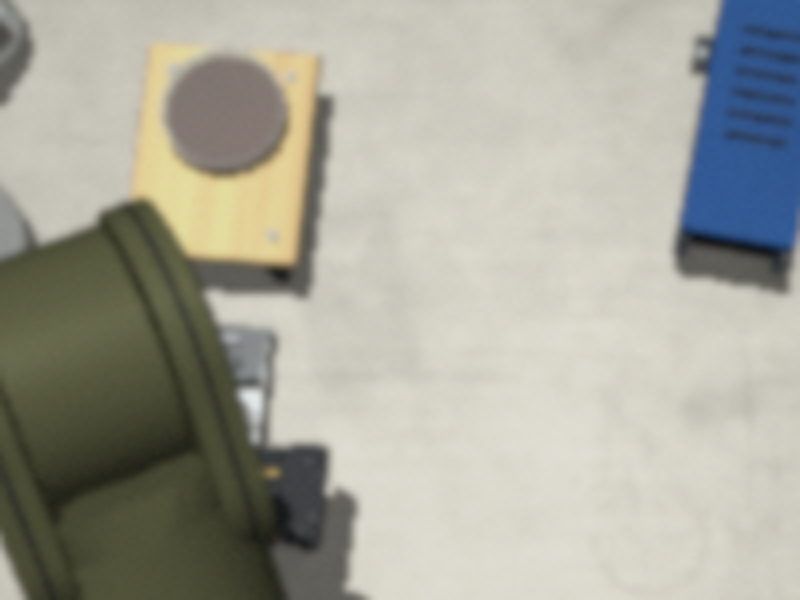

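The top view shows the tray's grey rear deck, with its right corner at crop (273,330), lined up just in front of the riser. I'll shift it 1.4 cm left and check that corner.

{"api": "step_arm", "payload": {
  "steps": [
    [0, 0.6, 0, 0, 0, 0, 0.7],
    [0, 0.8, 0, 0, 0, 0, 0.7],
    [0, 0, 0, 0, 0, 0, 0.7]
  ]
}}

```text
clock: 17.45
tool_pos: [0.4868, 0.2006, 0.0255]
eef_rot: [0.042, 0.999, 0.0, -0.0]
contact_force: [0.3, 0.3, -2.2]
opening: 0.655
finger_force: 20.0
```

Run:
```python
from h import *
s=snap('top'); g=cv2.GaussianBlur(cv2.cvtColor(s['pixels'],cv2.COLOR_RGB2GRAY),(0,0),.6).astype(float)
f=np.array([.9965,-.0837]); n=np.array([.0837,.9965]); o=np.array([.6525,.1866])
for v in range(178,212,3):
    row=g[v,196:232]; d=np.diff(row); i=d.argmax(); P=ray(s,196+i+1,v,.026)[:2]-o
    print(v,i+196.5,d[i].round(),'riser-frame x,y',(P@f).round(4),(P@n).round(4))
col=g[170:200,208:216].mean(1); print(np.round(col).astype(int).tolist())
plan([.481,.201,.0255],175.2)
for v in (176,180,182): print(v,((ray(s,212,v,.028)[:2]-o)@f).round(4))
```

```text
178 197.5 31.0 riser-frame x,y -0.0312 0.0154
181 199.5 23.0 riser-frame x,y -0.0397 0.0084
184 213.5 27.0 riser-frame x,y -0.0451 -0.0337
187 214.5 30.0 riser-frame x,y -0.0537 -0.0376
190 213.5 35.0 riser-frame x,y -0.0629 -0.0358
193 213.5 27.0 riser-frame x,y -0.0717 -0.0368
196 204.5 33.0 riser-frame x,y -0.0829 -0.0116
199 205.5 45.0 riser-frame x,y -0.0914 -0.0156
202 206.5 41.0 riser-frame x,y -0.1 -0.0196
205 207.5 37.0 riser-frame x,y -0.1085 -0.0235
208 211.5 33.0 riser-frame x,y -0.1163 -0.0362
211 226.5 29.0 riser-frame x,y -0.1212 -0.0806
[93, 98, 118, 154, 187, 204, 209, 210, 208, 205, 197, 180, 163, 151, 148, 149, 150, 149, 147, 145, 147, 152, 158, 158, 154, 154, 162, 172, 180, 186]
shift cm [ 0.56  0.03 -0.01] turn [ 0.02 -0.06  0.01] | in target frame [ 0.56  0.03 -0.01]
q [-0.289  0.966 -0.315  1.989  0.896  0.331  0.146] F [ 0.64  0.45 -1.64] pos [0.4866 0.2002 0.0254]
176 -0.0222
180 -0.0341
182 -0.0401
```

Run:
```python
from h import *
s=snap('top'); o=np.array([.6525,.1866]); n=np.array([.0837,.9965])
for v in (185,187,189,191): print(v,[(u,*s['pixels'][v,u].tolist()) for u in range(207,219)])
for u in range(208,218): print(u,((ray(s,u,188,.026)[:2]-o)@n).round(4),end=' ')
# riser cheek front edges under the shelf
print([(u,int(s['pixels'][168,u].sum())) for u in range(180,235)])
```

```text
185 [(207, 133, 136, 137), (208, 134, 137, 138), (209, 137, 139, 141), (210, 142, 145, 146), (211, 149, 153, 153), (212, 136, 139, 140), (213, 125, 125, 121), (214, 159, 156, 148), (215, 194, 192, 181), (216, 209, 206, 195), (217, 211, 208, 196), (218, 211, 207, 196)]
187 [(207, 135, 138, 140), (208, 135, 137, 138), (209, 136, 139, 140), (210, 142, 145, 145), (211, 149, 152, 151), (212, 141, 142, 140), (213, 132, 132, 126), (214, 164, 162, 152), (215, 198, 195, 183), (216, 209, 206, 194), (217, 213, 210, 197), (218, 216, 212, 200)]
189 [(207, 135, 138, 140), (208, 137, 139, 140), (209, 138, 141, 142), (210, 142, 145, 144), (211, 142, 143, 141), (212, 129, 128, 125), (213, 130, 128, 122), (214, 165, 162, 153), (215, 198, 195, 184), (216, 211, 207, 196), (217, 213, 210, 198), (218, 214, 210, 199)]
191 [(207, 134, 138, 139), (208, 135, 139, 140), (209, 141, 145, 145), (210, 144, 148, 147), (211, 133, 136, 134), (212, 112, 111, 109), (213, 122, 120, 114), (214, 165, 163, 153), (215, 197, 193, 183), (216, 209, 207, 194), (217, 212, 209, 197), (218, 212, 208, 198)]
208 -0.0175 209 -0.0205 210 -0.0234 211 -0.0263 212 -0.0292 213 -0.0321 214 -0.0351 215 -0.038 216 -0.0409 217 -0.0438 [(180, 234), (181, 259), (182, 260), (183, 261), (184, 253), (185, 244), (186, 218), (187, 215), (188, 242), (189, 262), (190, 267), (191, 267), (192, 246), (193, 231), (194, 239), (195, 257), (196, 266), (197, 266), (198, 266), (199, 272), (200, 271), (201, 274), (202, 271), (203, 269), (204, 266), (205, 269), (206, 267), (207, 271), (208, 272), (209, 270), (210, 274), (211, 274), (212, 277), (213, 266), (214, 268), (215, 259), (216, 234), (217, 194), (218, 145), (219, 108), (220, 96), (221, 120), (222, 177), (223, 228), (224, 257), (225, 259), (226, 272), (227, 346), (228, 464), (229, 560), (230, 590), (231, 593), (232, 594), (233, 591), (234, 593)]
```

The tray's right edge is at y ≈ -0.029 in the riser frame, so it is centred, and its rear is about 36 mm short of the shelf. Inserting.

{"api": "step_arm", "payload": {
  "steps": [
    [-0.8, 0, 0, 0, 0, 0, 0.7],
    [-1.5, 0, 0, 0, 0, 0, 0.7],
    [-1.5, 0, 0, 0, 0, 0, 0.7],
    [-1.5, 0, 0, 0, 0, 0, 0.7],
    [0, 0, 0, 0, 0, 0, 0.7]
  ]
}}

```text
clock: 18.18
tool_pos: [0.5408, 0.1939, 0.0252]
eef_rot: [0.044, 0.999, -0.0, 0.0]
contact_force: [0.4, 0.2, -2.1]
opening: 0.658
finger_force: 20.0
```

{"api": "step_arm", "payload": {
  "steps": [
    [-1, 0, 0, 0, 0, 0, 0.7],
    [-1.5, 0, 0, 0, 0, 0, 0.7],
    [-1.5, 0, 0, 0, 0, 0, 0.7],
    [-1.5, 0, 0, 0, 0, 0, 0.7],
    [-0.7, 0, 0, 0, 0, 0, 0.7],
    [0, 0, 0, 0, 0, 0, 0.7]
  ]
}}

```text
clock: 18.92
tool_pos: [0.6013, 0.1895, 0.0251]
eef_rot: [0.042, 0.999, -0.0, -0.0]
contact_force: [0.6, -0.1, -1.1]
opening: 0.653
finger_force: 20.0
```

{"api": "step_arm", "payload": {
  "steps": [
    [0, 0, 0, 0, 0, 0, 0],
    [0, 0, 0, 0, 0, 0, -0.6],
    [0, 0, 0, 0, 0, 0, -0.8],
    [0, 0, 0, 0, 0, 0, -0.8]
  ]
}}

```text
clock: 19.42
tool_pos: [0.6009, 0.1898, 0.0254]
eef_rot: [0.042, 0.999, -0.0, -0.001]
contact_force: [-0.1, 0.0, 0.4]
opening: 0.898
finger_force: 0.0
```

{"api": "step_arm", "payload": {
  "steps": [
    [0, 0, -2, 0, 0, 0, -0.8],
    [0, 0, -4, 0, 0, 0, -0.8],
    [2, 0, -4, 0, 0, 0, 0],
    [4, 0, -3, 0, 0, 0, 1],
    [2, 0, 0, 0, 0, 0, 1],
    [0, 0, 0, 0, 0, 0, 1],
    [0, 0, 0, 0, 0, 0, 1]
  ]
}}

```text
clock: 20.3
tool_pos: [0.5226, 0.1963, 0.1557]
eef_rot: [0.043, 0.999, -0.0, -0.0]
contact_force: [0.8, -0.1, 0.5]
opening: 0.359
finger_force: 0.0
```

Run:
```python
from h import *
front('w5.png',r0=180)
f=np.array([.9965,-.0837]); o=np.array([.6525,.1866])
plan([*(o-f*.105),.028],175.2); print('opening',r.get_state()['opening'])
```

```text
mid [0.583  0.1905] width 0.0631 normal yaw -4.84
mid [0.5867 0.1902] width 0.0567 normal yaw -4.84
box 246 259 69 22
shift cm [-2.52  0.14 12.74] turn [-0.05 -0.02 -0.11] | in target frame [-2.52  0.13 12.74]
q [-0.101  0.802 -0.588  1.847  0.667  0.701  0.408] F [ 0.35 -0.15 -0.32] pos [0.5227 0.1962 0.1554]
opening 0.3099960349443307
```

View pics/w5.png

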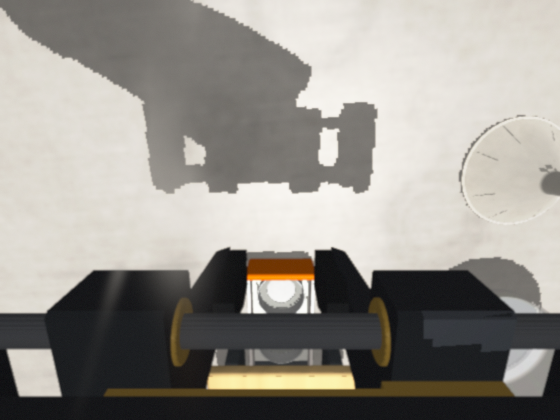

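The wrist view shows the orange front at (247–315, 259–280), straight and centred, with the lid flat in the tray and the shelf edge below. In the riser frame the front is at x=-0.071, y=-0.002. I'll push it home with the fingers shut.

{"api": "step_arm", "payload": {
  "steps": [
    [-0.5, 0, 0, 0, 0, 0, 1],
    [-0.5, 0, 3, 0, 0, 0, 1],
    [0, 0, 3, 0, 0, 0, 1],
    [0, 0, 3, 0, 0, 0, 1],
    [0, 0, 2.2, 0, 0, 0, 1],
    [0, 0, 1.5, 0, 0, 0, 1],
    [0, 0, 0, 0, 0, 0, 1]
  ]
}}

```text
clock: 21.22
tool_pos: [0.5311, 0.1953, 0.0273]
eef_rot: [0.042, 0.999, -0.001, -0.001]
contact_force: [-0.3, -0.2, -0.5]
opening: 0.01
finger_force: 0.0
```

{"api": "step_arm", "payload": {
  "steps": [
    [-1, 0, 0, 0, 0, 0, 1],
    [-1, 0, 0, 0, 0, 0, 1],
    [-1, 0, 0, 0, 0, 0, 1],
    [-0.5, 0, 0, 0, 0, 0, 1],
    [-0.5, 0, 0, 0, 0, 0, 1],
    [-0.5, 0, 0, 0, 0, 0, 1],
    [0, 0, 0, 0, 0, 0, 1]
  ]
}}

```text
clock: 22.1
tool_pos: [0.5763, 0.1918, 0.0282]
eef_rot: [0.042, 0.999, -0.0, -0.001]
contact_force: [0.1, 0.0, 0.0]
opening: 0.007
finger_force: 0.0
```

{"api": "step_arm", "payload": {
  "steps": [
    [-0.6, 0, 0, 0, 0, 0, 1],
    [-0.6, 0, 0, 0, 0, 0, 1],
    [-0.6, 0, 0, 0, 0, 0, 1],
    [-0.6, 0, 0, 0, 0, 0, 1],
    [-0.6, 0, 0, 0, 0, 0, 1],
    [0, 0, 0, 0, 0, 0, 1]
  ]
}}

```text
clock: 22.85
tool_pos: [0.607, 0.189, 0.0283]
eef_rot: [0.043, 0.999, -0.0, -0.0]
contact_force: [-0.1, -0.2, -0.2]
opening: 0.005
finger_force: 0.0
```

{"api": "step_arm", "payload": {
  "steps": [
    [-0.4, 0, 0, 0, 0, 0, 1],
    [-0.4, 0, 0, 0, 0, 0, 1],
    [-0.3, 0, 0, 0, 0, 0, 1],
    [0, 0, 0, 0, 0, 0, 1],
    [0, 0, 0, 0, 0, 0, 1]
  ]
}}

```text
clock: 23.48
tool_pos: [0.6173, 0.1882, 0.0283]
eef_rot: [0.042, 0.999, -0.0, -0.0]
contact_force: [0.0, -0.2, 0.5]
opening: 0.005
finger_force: 0.0
```

{"api": "step_arm", "payload": {
  "steps": [
    [-0.2, 0, 0, 0, 0, 0, 1],
    [-0.2, 0, 0, 0, 0, 0, 1],
    [0, 0, 0, 0, 0, 0, 1],
    [0, 0, 0, 0, 0, 0, 1]
  ]
}}

```text
clock: 23.98
tool_pos: [0.621, 0.1881, 0.0282]
eef_rot: [0.042, 0.999, -0.0, -0.001]
contact_force: [-1.3, 0.7, 0.9]
opening: 0.003
finger_force: 0.5
```

{"api": "step_arm", "payload": {
  "steps": [
    [-0.15, 0, 0, 0, 0, 0, 1],
    [-0.15, 0, 0, 0, 0, 0, 1],
    [0, 0, 0, 0, 0, 0, 1],
    [0, 0, 0, 0, 0, 0, 1]
  ]
}}

```text
clock: 24.48
tool_pos: [0.6241, 0.1878, 0.0282]
eef_rot: [0.042, 0.999, -0.0, -0.0]
contact_force: [-0.7, 0.0, 1.1]
opening: 0.002
finger_force: 0.4
```

{"api": "step_arm", "payload": {
  "steps": [
    [-0.2, 0, 0, 0, 0, 0, 1],
    [0, 0, 0, 0, 0, 0, 1],
    [0, 0, 0, 0, 0, 0, 1]
  ]
}}

```text
clock: 24.85
tool_pos: [0.6259, 0.1875, 0.0282]
eef_rot: [0.042, 0.999, -0.001, -0.001]
contact_force: [-1.6, 0.4, 1.0]
opening: 0.005
finger_force: 0.8
```

{"api": "step_arm", "payload": {
  "steps": [
    [-0.2, 0, 0, 0, 0, 0, 1],
    [0, 0, 0, 0, 0, 0, 1]
  ]
}}

```text
clock: 25.1
tool_pos: [0.6259, 0.1875, 0.0281]
eef_rot: [0.042, 0.999, -0.001, -0.003]
contact_force: [-7.0, -0.8, 4.2]
opening: 0.007
finger_force: 3.1
```

{"api": "step_arm", "payload": {
  "steps": [
    [-0.2, 0, 0, 0, 0, 0, 1],
    [0, 0, 0, 0, 0, 0, 1],
    [0, 0, 0, 0, 0, 0, 1]
  ]
}}

```text
clock: 25.48
tool_pos: [0.6259, 0.1875, 0.0281]
eef_rot: [0.041, 0.999, -0.001, -0.004]
contact_force: [-10.9, -1.1, 7.9]
opening: 0.004
finger_force: 5.2
```

The push is solid against the stop. Backing off, then checking.

{"api": "step_arm", "payload": {
  "steps": [
    [0.5, 0, 0, 0, 0, 0, 1],
    [1, 0, 0, 0, 0, 0, 1],
    [2.5, 0, 0, 0, 0, 0, 1],
    [4, 0, -2, 0, 0, 0, 1],
    [2, 0, -4, 0, 0, 0, 1],
    [0, 0, -5, 0, 0, 0, 1],
    [0, 0, 0, 0, 0, 0, 1],
    [0, 0, 0, 0, 0, 0, 1]
  ]
}}

```text
clock: 26.48
tool_pos: [0.5305, 0.1952, 0.1381]
eef_rot: [0.042, 0.999, -0.001, -0.0]
contact_force: [0.1, -0.3, -0.3]
opening: 0.003
finger_force: 0.0
```

Run:
```python
from h import *
front(r0=180)
# expected front when home
f=np.array([.9965,-.0837]); o=np.array([.6525,.1866]); print('expect',(o-f*.02).round(4)); print(r.get_state()['tool_pos'],r.get_state()['contact_force'])
```

```text
Traceback (most recent call last):
  File "h.py", line 20, in front
    c=max(cv2.findContours(m,0,2)[0],key=cv2.contourArea); x,y,w,h=cv2.boundingRect(c); g=s['pixels'].sum(2)
ValueError: max() iterable argument is empty
```

{"api": "step_arm", "payload": {
  "steps": [
    [3, 0, -4, 0, 0, 0, 1],
    [3, 0, -4, 0, 0, 0, 1],
    [0, 0, -4, 0, 0, 0, 1],
    [0, 0, 0, 0, 0, 0, 1],
    [0, 0, 0, 0, 0, 0, 1]
  ]
}}

```text
clock: 27.15
tool_pos: [0.4705, 0.2001, 0.257]
eef_rot: [0.043, 0.999, -0.001, -0.002]
contact_force: [0.3, 0.8, -0.0]
opening: 0.003
finger_force: 0.0
```

Run:
```python
from h import *
f=np.array([.9965,-.0837]); o=np.array([.6525,.1866]); print('expect',(o-f*.02).round(4))
try: front('w6.png',r0=150,r1=320)
except Exception as e: print(e)
a=snap('wrist')['pixels'][:,:,::-1]; b=snap('scene')['pixels'][120:220,200:340,::-1]
cv2.imwrite('pics/f.png',np.hstack([cv2.resize(a[120:400,140:420],(400,400)),cv2.resize(b,(400,400),interpolation=cv2.INTER_CUBIC)]))
```

```text
expect [0.6326 0.1883]
mid [0.6449 0.1849] width 0.0026 normal yaw -4.76
mid [0.6312 0.186 ] width 0.0024 normal yaw -4.76
box 280 307 2 6
```

View pics/f.png

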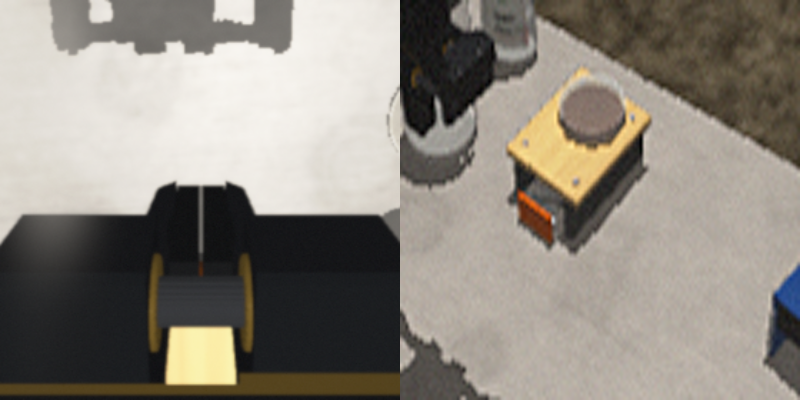

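The tray sits straight under the shelf with its orange front sticking out (right crop, 536,215). The shelf, dish and dock are undisturbed, and the stop was felt within about 2 mm of where it should be. Handing in.

```bash
python3 -c "
from plant import r
print(r.finish_job())"
```

```text
the job is handed in; nothing more can be done
None
```

I pressed the latch open, drew the tray out level and slid it grey end first under the shelf until it met the rubber stop, then let go and handed the job in; no verdict came back. The last picture shows its orange front sticking out, though lid_b was never clearly seen.

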